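# Dry-fit a moon lamp: parts on the backing board, plaster face on top

### The arm

A 6-joint arm with a two-finger parallel gripper is mounted at the origin on the work surface. World frame = base frame: x ahead of the robot, y to its left, z up, the work surface at z = 0. Lengths are in m, angles in rad, forces in N, time in s.
With the tool pointing down it reaches from about 0.35 to 1 m from the base axis. Payload 7.1 kg.
Tool frame: the origin (TCP) lies at the very end of the fingers, on their centre line; the grasp point (between the pads) lies 19 mm behind it (env.pinch_z is the distance from the TCP to the grasp point, in m); z points along the fingers, x is the direction in which the jaws open and shut, and the axes are right-handed (so a half turn about z gives the same grasp; the last joint's range is limited). The gripper opens to 85 mm and grips with 20 to 120 N. Pads are 22 mm wide; open, the fingers measure 114 mm over their backs; the gripper's body (76 mm by 85 mm) begins 54 mm behind the grasp point. The pads swing forward as they close: fully open they stand 13 mm farther back than shut.
Start: joints at [1.101, 0.423, 1.63, -0, 1.089, -0.019], TCP at [0.272, 0.563, 0.231] pointing down, gripper open.
Joint ranges: [-3, 3], [-0.9, 2.11], [0.09, 2.58], [-1.31, 4.45], [0.11, 2.69], [-2.54, 2.54]. Speed limits (rad/s): [2.39, 2.39, 3.01, 3.14, 3.14, 3.14].

### API

Orientations are given as [roll, pitch, yaw] about the fixed x, y, z axes, in that order (R = Rz(yaw) Ry(pitch) Rx(roll)).
In Python, from workcell import env gives the robot as it stands.
- The arm moves only by the tool apply_moves, never from a script. Its argument "increments" is a list of rows, each a list of 7 numbers: the turn, a rotation vector about the world's x, y, z in degrees, then the shift along the world's x, y, z in cm, then the gripper command: -1 is shut, 1 is fully open, values between are in proportion. In form: [[ax, ay, az, tx, ty, tz, grip], ...]. A call has exactly 5 rows; each row is the pose to reach, as a shift and turn from the pose measured when the call began; what a row does not reach only later rows make up. A row lasts 1/8 s, in which the tool goes at most 62.5 mm and 10.7 degrees, less where a joint would pass 70% of its speed; a pose out of reach is approached as far as the arm can. A call with a gripper value outside its range is refused whole. The fingers move at their own pace and stop on an object; "newtons" is the grip in N (left out, the last holds). Time passes only in rows, so rows that repeat a pose let the fingers close, or fill a call up. It gives the time, the measured TCP pose, the force and the opening at its end, in the units of the state.
- env.get_obs(): the state, without advancing time (a new reading comes with each control period).
- env.read_camera(name): name is "side" or "top"; returns a dict with "color" (384x512x3 uint8, red, green, blue), "fx", "fy", "cx", "cy" (pixels), "k1" (the pictures are not rectified: a ray, as slopes to the right and down, at radius r is drawn at 1 + k1 r^2 times it, then the intrinsics apply), "world_from_camera" (4x4, takes a point from camera to world coordinates). Camera axes: x right, y up, looking along -z (the intrinsics and any distortion apply to the point x, -y, -z); pixel columns grow to the right and rows downward; lengths in m; the calibration is good to about 2 mm. A picture is of the moment at which its call begins. There is no depth.
- env.close_job(): hands the job in, once; it reports no verdict.
The state is a dict: "clock": time; "joints": joint angles; "qd": joint speeds; "effort": joint torques, N m; "position": TCP position; "eef_rot": TCP orientation; "wrist_force": force on the tool from outside, world axes, zero at the start; "moment": the same for the moment, N m; "gripper_width": opening from 0.0 (shut) to 1.0 (fully open).
Only numpy, scipy, OpenCV 4.12 (cv2) and the standard library are available. Lean on these libraries where they do the work, as an engineer would, in place of code of your own. Each camera call takes 0.05 s, during which the arm holds its last target. There are 200 camera calls.

### The job

Dry-fit the moon lamp on its round brown backing board. Seen with the black cable grommet towards you, each part lies flat on its own pencilled outline: the slotted batten on the grommet side, the plain batten on the far side, and between them, end to end, the black receiver on the left and the white LED driver on the right. Then set the plaster moon face on top of the two battens, crater side up and centred over the board, and do not disturb the tape, glue jar, water bottle or sanding block.

Things in the scene. Friction and masses are not known exactly. Their poses are not given: they have to be found in the camera images.
- board: Round brown backing board, 240 mm across, fixed, any yaw. Origin: centre of its underside, z up. Flat top 15 mm above the bench; rim 7 mm wide stands 5 mm higher. Black rubber cable grommet (21 mm across, top 24 mm above bench) at local (+112, 0) mm: local +x points to it. With the grommet towards you, left is local -y. Four pale pencilled outlines, each 4 mm longer and wider than its part.
- face: Moon face: light grey plaster disc, 184 mm across, 10 mm thick, 0.3 to 0.46 kg, lying crater side up. Origin: centre of its underside, z up. In its middle stands the big crater, a hollow ring 56 mm in outer diameter, from 10 to 30 mm above the underside: grip across it. Other craters rise up to 5 mm, over 45 mm from the centre. Final yaw is free.
- slotted_batten: Light wooden bar 110 mm long (local y), 22 wide (local x), 30 high, 0.05 kg, with a cable slot across the middle of its top, 18 mm long, 12 deep, dark floor. Origin: centre of its underside, z up. Starts slot up; either end may point either way. Its outline is centred at (+62, 0) mm in the board's frame, length along the board's y.
- plain_batten: Light wooden bar without a slot, 110 mm long (local y), 22 wide (local x), 30 high, 0.05 kg. Origin: centre of its underside, z up. Either end may point either way. Its outline is centred at (-62, 0) mm in the board's frame, length along the board's y.
- driver: LED driver: white box 60 mm long (local x), 34 wide (local y), 22 high, blue label and two green terminal strips on top, 0.06 to 0.13 kg. Origin: centre of its underside, z up. Either end may point either way. Its outline is centred at (0, +27) mm in the board's frame, length along the board's y.
- receiver: Remote-control receiver: black box 44 mm long (local x), 28 wide (local y), 16 high, red dot and grey patch on top, 0.04 kg. Origin: centre of its underside, z up. Either end may point either way. Its outline is centred at (0, -35) mm in the board's frame, length along the board's y.
- tape: Bystander: roll of masking tape lying flat on the bench, 86 mm across, 24 mm high, loose. Origin: centre of its underside.
- glue: Bystander: white upright glue jar with yellow label and orange cap, 64 mm across, 85 mm high, loose. Origin: centre of its underside.
- water: Bystander: clear upright water bottle with teal label and cap, 62 mm across, 150 mm high, loose. Origin: centre of its underside.
- sander: Bystander: cork sanding block with brown abrasive sole, 95 x 55 mm, 34 mm high, loose. Origin: centre of its underside.
Not all that is in view belongs to the job. Of the things that look like the driver, the smaller one is meant.

How it is judged:
By the outcome, as a careful person would: the job done as asked, in the order asked, and still so for the second after the job is handed in, with the robot touching nothing.
It also fails if it takes over 131 s, if anything falls off the work surface, if the arm or the gripper's body presses on something with over 40 N, if the wrist force passes 120 N, or if a joint passes its speed limit or range.

## Working session

There is one attempt and no reset: what is moved stays moved. The work goes in short steps, Python scripts to look and compute and a tool call to move; the robot and the scene stay as the last step left them, time stands still between calls to the robot, and variables do not carry over. Pictures are saved under pics/ and viewed, about 12 in all and at most 16, crops included, and the job is handed in when it is done.

Besides the shell and the picture viewer there is one more tool, called in YAML: its name, and indented under it one key for each argument. apply_moves: Moves the arm, as the interface text tells. Its arguments: {"type":"object","properties":{"increments":{"type":"array"},"newtons":{"type":"number"}},"required":["increments"]}

```bash
ls; mkdir -p pics
cat > h.py <<'E'
import numpy as np, cv2
from workcell import env
def shot(n,name):
    c=env.read_camera(n); cv2.imwrite(f'pics/{name}.png',cv2.cvtColor(c['color'],cv2.COLOR_RGB2BGR)); 
    np.savez(f'pics/{name}.npz',**c); return c
def load(name): return dict(np.load(f'pics/{name}.npz'))
def K(c): return np.array([[c['fx'],0,c['cx']],[0,c['fy'],c['cy']],[0,0,1]],float)
def p2w(c,uv,z):
    uv=np.atleast_2d(np.array(uv,float)); 
    s=cv2.undistortPoints(uv[:,None],K(c),np.array([float(c['k1']),0,0,0]))[:,0]
    T=c['world_from_camera']; d=np.c_[s[:,0],-s[:,1],-np.ones(len(s))]@T[:3,:3].T; o=T[:3,3]
    return o+d*((np.broadcast_to(z,len(s))-o[2])/d[:,2])[:,None]
def w2p(c,P):
    P=np.atleast_2d(np.array(P,float)); T=np.linalg.inv(c['world_from_camera']); q=P@T[:3,:3].T+T[:3,3]
    q=q*[1,-1,-1]; return cv2.projectPoints(q,np.zeros(3),np.zeros(3),K(c),np.array([float(c['k1']),0,0,0]))[0][:,0]
def crop(name,x0,y0,x1,y1,out,k):
    im=cv2.imread(f'pics/{name}.png')[y0:y1,x0:x1]; cv2.imwrite(f'pics/{out}.png',cv2.resize(im,None,fx=k,fy=k,interpolation=cv2.INTER_CUBIC))
E
python3 - <<'E'
from h import *
for n in('top','side'):
    c=shot(n,n+'0'); print(n,c['fx'],c['cx'],c['cy'],c['k1'],c['world_from_camera'].round(3).tolist())
a=cv2.imread('pics/top0.png'); cv2.imwrite('pics/top0b.png',cv2.resize(a,(800,600),interpolation=cv2.INTER_CUBIC))
a=cv2.imread('pics/side0.png'); cv2.imwrite('pics/side0b.png',cv2.resize(a,(800,600),interpolation=cv2.INTER_CUBIC))
print(env.get_obs())
E
```

```text
pics
top 451.73665465982776 259.84975037752383 185.97883195865157 -0.13851435060156397 [[-0.022, 0.981, -0.192, 0.261], [-1.0, -0.022, 0.003, 0.003], [-0.001, 0.192, 0.981, 1.291], [0.0, 0.0, 0.0, 1.0]]
side 473.86392686187247 263.4098721760028 189.00300410979207 -0.13894040678531347 [[0.909, 0.184, -0.375, 0.03], [-0.417, 0.435, -0.798, -0.995], [0.017, 0.882, 0.472, 0.627], [0.0, 0.0, 0.0, 1.0]]
{'clock': 0.1, 'joints': array([ 1.10097907e+00,  4.23759164e-01,  1.63061984e+00, -2.91334967e-05,
        1.08857101e+00, -1.90095211e-02]), 'qd': array([ 0.00118791, -0.00086071, -0.00332601,  0.00110143, -0.00107912,
        0.00177641]), 'effort': array([ 8.22564507e-04, -5.58421934e+01, -2.82448089e+01, -1.29485643e-04,
        2.95823578e-03,  1.32047188e-05]), 'position': array([0.27207559, 0.56212852, 0.23062423]), 'eef_rot': array([-3.14159264e+00,  1.35760941e-03,  1.12000212e+00]), 'wrist_force': array([-0.42538914, -0.14556818, -0.14889864]), 'moment': array([-0.00938302, -0.00172856, -0.01111692]), 'gripper_width': 0.9992941728422644}
```

View pics/top0b.png

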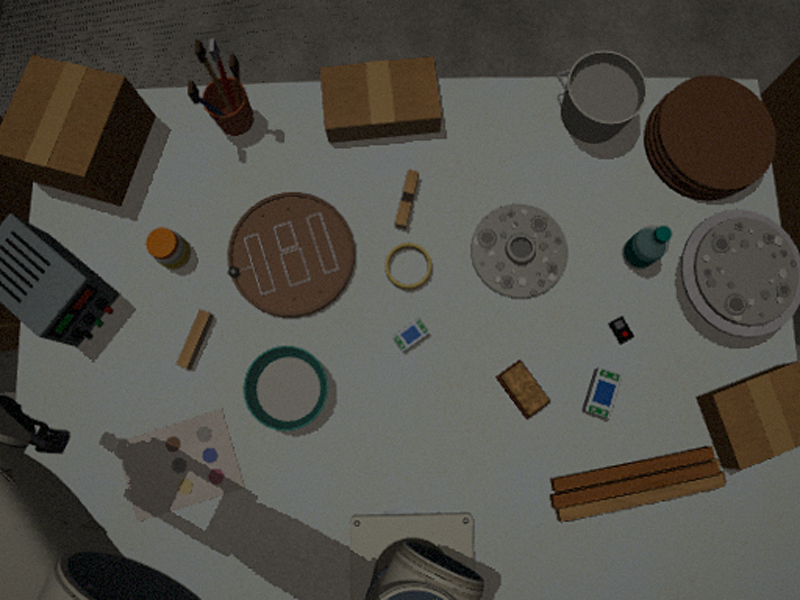

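View pics/side0b.png

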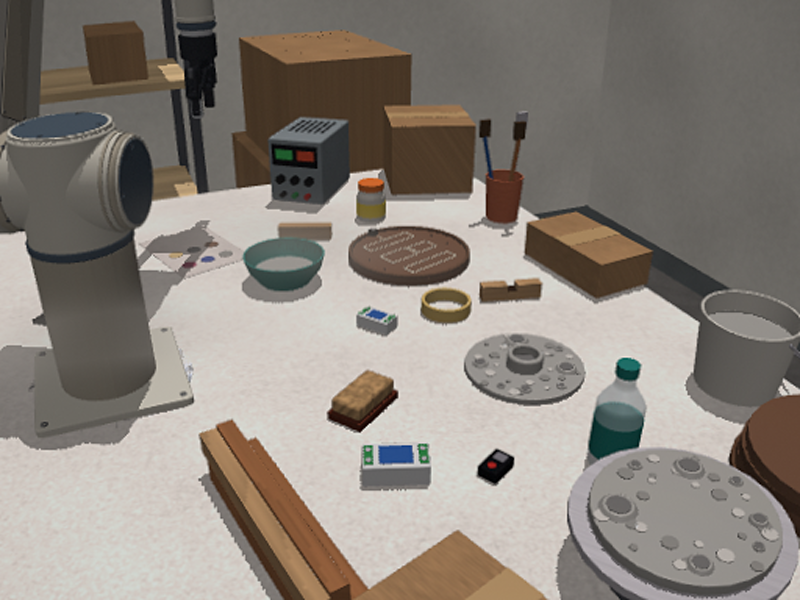

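Top view (800x600): board at (292,255), grommet at (233,271), so its +x points roughly along world +y. The slotted batten is at (407,200), the plain one at (195,339), the receiver at (620,330) and the face at (519,250). There are two driver-like boxes: (411,335), small, and (602,393), larger. The smaller one is meant, and I'll confirm it in a crop.

Run:
```python
from h import *
im=np.mean([env.read_camera('top')['color'].astype(float) for _ in range(6)],0)
im=np.clip(im*1.8,0,255).astype(np.uint8)[...,::-1]
cv2.imwrite('pics/avg.png',im)
crop('avg',100,100,300,250,'cA',4); crop('avg',290,120,450,270,'cB',4)
```

```text
(no output)
```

View pics/cA.png

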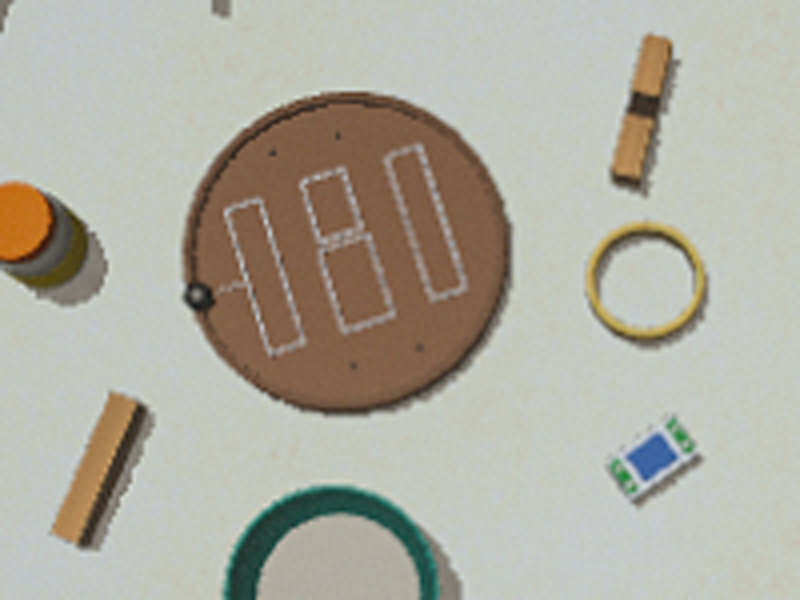

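View pics/cB.png

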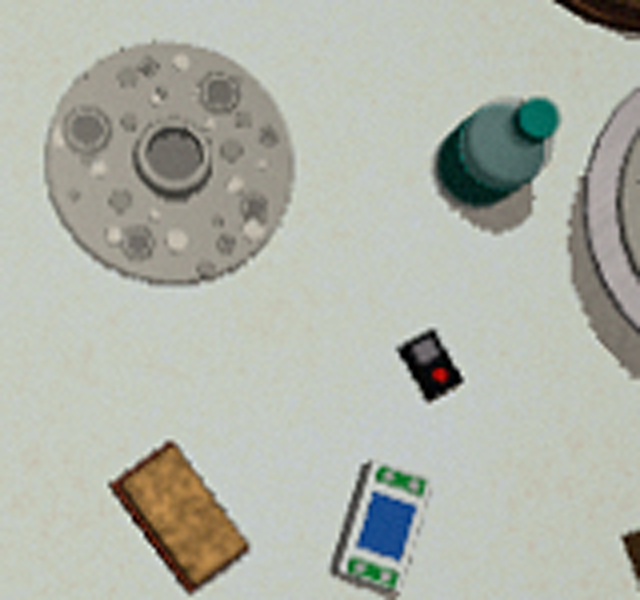

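Crop A (crop pixels) confirms the small driver at (651,456), with slotted batten about (641,108), plain batten about (95,468) and the board outlines. Crop B shows the receiver at (431,365), the face ring at (172,155) and the larger decoy driver at (385,525). Next I'll compute the poses.

```bash
cat > m.py <<'E'
from h import *
c=load('top0')
A=lambda p:(np.array(p,float)+.5)/4-.5+[100,100]
B=lambda p:(np.array(p,float)+.5)/4-.5+[290,120]
def W(p,z): return p2w(c,p,z)[:,:2]*1000
def rect(n,p,z):
    q=W(p,z); ctr=q.mean(0); e=[q[(i+1)%4]-q[i] for i in range(4)]; L=[np.linalg.norm(v) for v in e]
    l=e[0]-e[2] if L[0]+L[2]>L[1]+L[3] else e[1]-e[3]
    print(n,ctr.round(1),'long yaw',round(np.degrees(np.arctan2(l[1],l[0]))%180,1),np.round(L,1)); return ctr
o=[rect('o_slot',A([(225,207),(262,199),(303,345),(270,355)]),.015),rect('o_plain',A([(386,158),(420,146),(466,290),(432,300)]),.015)]
rect('o_recv',A([(302,182),(346,168),(363,232),(320,245)]),.015); rect('o_drv',A([(322,250),(370,236),(395,316),(347,331)]),.015)
print('board',(o[0]+o[1])/2,'yaw',np.degrees(np.arctan2(*(o[0]-o[1])[::-1])))
# rim-based
print('rim', W(A([(184,250),(511,240),(350,92),(345,412)]),.02).round(1).tolist(), 'grom',W(A([(200,297)]),.024))
rect('slot',A([(645,35),(671,40),(638,182),(612,178)]),.03)
rect('plain',A([(112,392),(137,400),(78,545),(52,535)]),.03)
rect('drv',A([(610,462),(668,415),(700,453),(637,503)]),.022)
g=W(A([(681,435),(621,476)]),.022);print('drv green',g.mean(0),np.degrees(np.arctan2(*(g[0]-g[1])[::-1])))
rect('recv',B([(398,347),(434,330),(463,381),(430,402)]),.016)
print('decoy',W(B([(400,478),(372,573)]),.03))
print('face rim',W(B([(45,165),(294,165),(169,40),(169,285)]),.01).round(1).tolist(),'hole',W(B([(173,155)]),.03), 'ring',W(B([(133,155),(212,155)]),.03))
E
python3 m.py
```

```text
o_slot [567.7 271.5] long yaw 17.0 [ 28.  115.   25.  117.4]
o_plain [604.6 153.4] long yaw 17.4 [ 26.6 115.   25.7 113.5]
o_recv [618.7 222.1] long yaw 15.7 [34.  50.8 32.8 50.3]
o_drv [560.6 202.5] long yaw 17.3 [36.5 63.1 36.4 63.8]
board [586.14250946 212.46208652] yaw 107.37996087357428
rim [[587.4, 330.7], [588.9, 90.7], [705.2, 209.7], [465.1, 210.6]] grom [[550.89515277 316.80778577]]
slot [683.8  -6.3] long yaw 166.3 [ 19.6 111.8  19.1 112.6]
plain [426.9 388.8] long yaw 158.5 [ 19.5 110.7  20.5 109.8]
drv [427.   -9.2] long yaw 127.6 [53.1 35.4 57.  34.8]
drv green [428.9233498   -7.27143886] -56.7384431355976
recv [ 427.6 -397. ] long yaw 26.7 [30.  42.1 29.4 45.4]
decoy [[ 346.12972493 -364.0448677 ]
 [ 280.48183682 -339.70033427]]
face rim [[582.9, -123.5], [579.3, -307.5], [677.0, -220.2], [491.7, -209.9]] hole [[ 583.42323481 -214.66965188]] ring [[ 583.99683053 -185.59659752]
 [ 582.87353313 -243.10169025]]
```

```bash
cat > fit.py <<'E'
from h import *
from scipy.optimize import least_squares
c=load('top0'); im=cv2.imread('pics/avg.png').astype(int)
b,g,r=im[...,0],im[...,1],im[...,2]
yy,xx=np.mgrid[:384,:512]; P=p2w(c,np.c_[xx.ravel(),yy.ravel()],.015)[:,:2]*1000
m=(np.hypot(*(P-[586,212]).T)<100)&((b-r).ravel()>-45)&(b.ravel()>100)
w=np.clip(b.ravel()[m]-90,0,100)
segs=[]
for x,y,a,l in((62,0,26,114),(-62,0,26,114),(0,27,38,64),(0,-35,32,48)):
    k=np.array([(-a,-l),(a,-l),(a,l),(-a,l)])/2+[x,y]; segs+=[(k[i],k[(i+1)%4]) for i in range(4)]
def f(p):
    t=p[2]; R=np.array([[np.cos(t),-np.sin(t)],[np.sin(t),np.cos(t)]]); q=(P[m]-p[:2])@R
    D=[]
    for s,e in segs:
        h=np.clip(((q-s)@(e-s))/((e-s)@(e-s)),0,1); D.append(np.linalg.norm(q-s-h[:,None]*(e-s),axis=1))
    return np.min(D,0)
s=least_squares(f,[586,212,np.radians(107.3)],loss='soft_l1'); print('board',s.x[:2].round(2),np.degrees(s.x[2]).round(2),m.sum(),np.median(f(s.x)))
def seg(n,mask,z,ctr,rad):
    k=mask&(np.hypot(*(P-ctr).T)<rad).reshape(mask.shape); k=k.astype(np.uint8)
    L,lab,st,_=cv2.connectedComponentsWithStats(k); i=1+st[1:,4].argmax()
    q=np.argwhere(lab==i)[:,::-1]; w=p2w(c,q,z)[:,:2]*1000
    (cx,cy),(a,bb),t=cv2.minAreaRect(w.astype(np.float32)); v=np.linalg.eigh(np.cov(w.T))[1][:,1]
    print(n,np.round([cx,cy],1),'mean',w.mean(0).round(1),'size',np.round([a,bb],1),'ang',round(t,1),'pca',round(np.degrees(np.arctan2(v[1],v[0]))%180,1),len(q))
tan=(r-b>40)&(r>150)
seg('slot',cv2.morphologyEx(tan.astype(np.uint8),cv2.MORPH_CLOSE,np.ones((7,7)))>0,.03,[684,-6],75)
seg('plain',tan,.03,[427,389],75)
seg('drv',(b-r>50)&(b-g>30),.022,[428,-8],40)
seg('recv',(r<95)&(b<95)|((r-b>60)),.016,[428,-397],35)
seg('face',(r-b<45)&(np.abs(r-175)<200)&(r<186),.01,[584,-215],120)
E
python3 fit.py
```

```text
board [586.75 213.19] 107.68 532 1.2983169192968198
slot [686.7  -5.7] mean [685.7  -5.8] size [ 19.9 107.9] ang 75.5 pca 165.7 223
plain [427.8 389.7] mean [428.2 389.8] size [ 20.7 108.9] ang 68.0 pca 157.7 265
drv [428.4  -7.3] mean [428.6  -7.5] size [22.8 28.9] ang 35.8 pca 125.4 83
recv [ 427.7 -396. ] mean [ 426.1 -396. ] size [43.7 31. ] ang 27.8 pca 33.4 141
face [ 583.4 -215.8] mean [ 582.4 -215. ] size [183.7 185.1] ang 87.7 pca 136.7 3013
```

apply_moves:
  increments:
    - [0,0,3.8,5,-5,-3,0.1]
    - [0,0,3.8,10,-10,-7,0.1]
    - [0,0,3.8,15.5,-17.3,-13,0.1]
    - [0,0,3.8,15.5,-17.3,-13,0.1]
    - [0,0,3.8,15.5,-17.3,-15,0.1]
  newtons: 40

```text
clock: 1.02
position: [0.4288, 0.3871, 0.0802]
eef_rot: [3.142, 0.001, 1.183]
wrist_force: [-0.7, -0.2, -0.8]
gripper_width: 0.548
```

apply_moves:
  increments:
    - [0,0,0.2,-0.1,0.2,-4.5,0.1]
    - [0,0,0.2,-0.1,0.2,-7.4,0.1]
    - [0,0,0.2,-0.1,0.2,-7.4,0.1]
    - [0,0,0.2,-0.1,0.2,-7.4,-1]
    - [0,0,0.2,-0.1,0.2,-7.4,-1]
  newtons: 40

```text
clock: 1.65
position: [0.4287, 0.39, 0.0078]
eef_rot: [3.14, -0.002, 1.187]
wrist_force: [-0.6, 0.7, -1.3]
gripper_width: 0.249
```

apply_moves:
  increments:
    - [0,0,0,0,0,0,-1]
    - [0,0,0,0,0,0,-1]
    - [0,0,0,0,0,4,-1]
    - [0,0,0,0,0,8,-1]
    - [0,0,0,0,0,8,-1]

```text
clock: 2.28
position: [0.4304, 0.3916, 0.0911]
eef_rot: [3.137, -0.008, 1.187]
wrist_force: [0.2, -0.1, -1.5]
gripper_width: 0.249
```

apply_moves:
  increments:
    - [0,0,8,3.5,-4.8,0,-1]
    - [0,0,16,7,-9.6,0,-1]
    - [0,0,24,10.5,-14.4,0,-1]
    - [0,0,32,14,-19.2,0,-1]
    - [0,0,39.5,17.5,-23.8,0,-1]

```text
clock: 2.9
position: [0.6058, 0.1517, 0.0901]
eef_rot: [3.139, -0.008, 1.881]
wrist_force: [0.0, 1.1, -1.1]
gripper_width: 0.247
```

apply_moves:
  increments:
    - [0,0,0,0,0,-1,-1]
    - [0,0,0,0,0,-3,-1]
    - [0,0,0,0,0,-3,-1]
    - [0,0,0,0,0,-3,-1]
    - [0,0,0,0,0,-3,-1]

```text
clock: 3.52
position: [0.6057, 0.1526, 0.0605]
eef_rot: [3.138, -0.008, 1.882]
wrist_force: [-0.6, 0.7, 0.2]
gripper_width: 0.247
```

apply_moves:
  increments:
    - [-0.4,-0.1,-0.3,0,0.1,-2,-1]
    - [-0.4,-0.1,-0.3,0,0.1,-3.4,-1]
    - [-0.4,-0.1,-0.3,0,0.1,-3.6,-1]
    - [-0.4,-0.1,-0.3,0,0.1,-3.75,-1]
    - [-0.4,-0.1,-0.3,0,0.1,-3.75,-1]

```text
clock: 4.15
position: [0.6059, 0.1536, 0.0231]
eef_rot: [3.138, -0.0, 1.877]
wrist_force: [0.4, 1.3, 0.2]
gripper_width: 0.249
```

Down about 0.5 mm, open a little, then look.

apply_moves:
  increments:
    - [0,0,0,0,0,-0.05,-1]
    - [0,0,0,0,0,-0.05,-0.2]
    - [0,0,0,0,0,-0.05,-0.1]
    - [0,0,0,0,0,-0.05,-0.1]
    - [0,0,0,0,0,3,-0.1]

```text
clock: 4.78
position: [0.604, 0.1531, 0.0514]
eef_rot: [-3.14, -0.001, 1.877]
wrist_force: [-0.0, 0.7, 0.8]
gripper_width: 0.449
```

apply_moves:
  increments:
    - [0,0,0,0,0,3,0.1]
    - [0,0,-8,2,-5,5,0.1]
    - [0,0,-16,4,-10,5,0.1]
    - [0,0,-24,6,-14,5,0.1]
    - [0,0,-31,8,-16,5,0.1]

```text
clock: 5.4
position: [0.6845, -0.0093, 0.1015]
eef_rot: [-3.14, -0.001, 1.329]
wrist_force: [-0.5, 0.7, 0.2]
gripper_width: 0.546
```

Run:
```python
from h import *
im=np.mean([env.read_camera('top')['color'].astype(float) for _ in range(3)],0)
cv2.imwrite('pics/avg1.png',np.clip(im*1.8,0,255).astype(np.uint8)[...,::-1]); crop('avg1',130,110,280,220,'c1',5)
o=env.get_obs();print(o['position'],np.degrees(o['eef_rot'][2]),o['clock'])
```

```text
[ 0.68460615 -0.00804257  0.10130126] 76.45114609553069 5.55
```

View pics/c1.png

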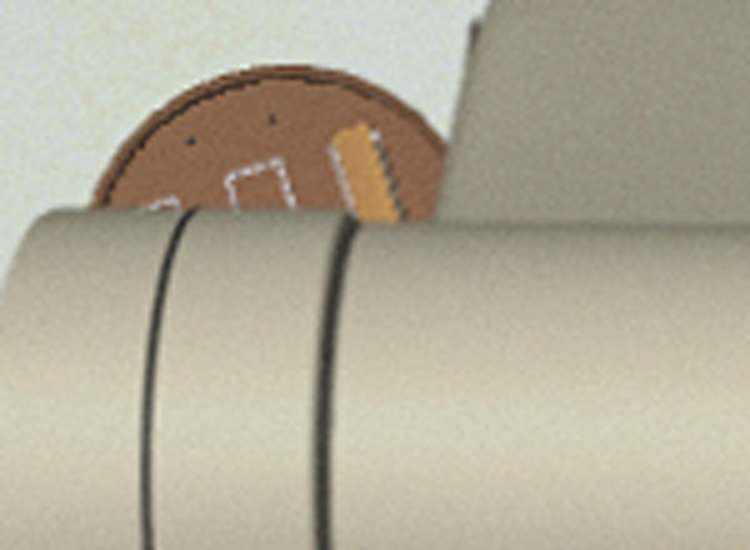

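The arm covers most of the board. The plain batten's far end, at about (355,130), sits on its outline. Next is the slotted batten.

apply_moves:
  increments:
    - [0,0,-0.4,0,0.2,-5,0.1]
    - [0,0,-0.4,0,0.2,-8.5,0.1]
    - [0,0,-0.4,0,0.2,-9.5,0.1]
    - [0,0,-0.4,0,0.2,-9.5,-1]
    - [0,0,-0.4,0,0.2,-9.5,-1]

```text
clock: 6.18
position: [0.6857, -0.0058, 0.0081]
eef_rot: [3.14, -0.001, 1.328]
wrist_force: [-0.3, -0.6, -0.3]
gripper_width: 0.246
```

apply_moves:
  increments:
    - [0,0,0,0,0,0,-1]
    - [0,0,0,0,0,0,-1]
    - [0,0,0,0,0,4,-1]
    - [0,0,0,0,0,9,-1]
    - [0,0,0,0,0,9,-1]

```text
clock: 6.8
position: [0.6891, -0.0059, 0.1031]
eef_rot: [3.131, -0.003, 1.328]
wrist_force: [0.2, 0.1, -0.5]
gripper_width: 0.246
```

apply_moves:
  increments:
    - [0,0,6.5,-2.4,5.5,0,-1]
    - [0,0,13,-4.8,11,0,-1]
    - [0,0,19,-7.2,16.5,0,-1]
    - [0,0,25,-9.6,22,0,-1]
    - [0,0,31.4,-12.1,27.8,0,-1]

```text
clock: 7.42
position: [0.567, 0.2728, 0.1024]
eef_rot: [3.132, -0.003, 1.879]
wrist_force: [0.9, 0.4, -0.6]
gripper_width: 0.247
```

apply_moves:
  increments:
    - [0,0,0,0,0,-1,-1]
    - [0,0,0,0,0,-4,-1]
    - [0,0,0,0,0,-5,-1]
    - [0,0,0,0,0,-5,-1]
    - [0,0,0,0,0,-5,-1]

```text
clock: 8.05
position: [0.5678, 0.2724, 0.053]
eef_rot: [3.131, -0.003, 1.878]
wrist_force: [1.2, -0.3, -0.0]
gripper_width: 0.25
```

apply_moves:
  increments:
    - [-0.3,0.5,-0.1,0.05,-0.07,-1.5,-1]
    - [-0.3,0.5,-0.1,0.05,-0.07,-2.7,-1]
    - [-0.3,0.5,-0.1,0.05,-0.07,-2.9,-1]
    - [-0.3,0.5,-0.1,0.05,-0.07,-2.98,-1]
    - [-0.3,0.5,-0.1,0.05,-0.07,-2.98,-1]

```text
clock: 8.68
position: [0.5684, 0.2718, 0.0234]
eef_rot: [3.141, -0.001, 1.876]
wrist_force: [0.5, -0.2, -0.4]
gripper_width: 0.243
```

apply_moves:
  increments:
    - [0,0,0,0,0,-0.06,-1]
    - [0,0,0,0,0,-0.06,-0.2]
    - [0,0,0,0,0,-0.06,-0.1]
    - [0,0,0,0,0,-0.06,-0.1]
    - [0,0,0,0,0,3,-0.1]

```text
clock: 9.3
position: [0.5666, 0.2709, 0.0516]
eef_rot: [-3.137, -0.0, 1.876]
wrist_force: [0.4, -0.7, 0.3]
gripper_width: 0.447
```

apply_moves:
  increments:
    - [0,0,0,0,0,5,0.3]
    - [0,0,-10,-3,-6,5,0.3]
    - [0,0,-20,-6,-12,5,0.3]
    - [0,0,-30,-9,-18,5,0.3]
    - [0,0,-40,-11.8,-23,5,0.3]

```text
clock: 9.93
position: [0.452, 0.047, 0.1019]
eef_rot: [-3.138, -0.001, 1.173]
wrist_force: [1.5, -1.2, 0.2]
gripper_width: 0.648
```

apply_moves:
  increments:
    - [0,0,-10,-1,-2.4,0,0.3]
    - [0,0,-20,-2,-4.8,0,0.3]
    - [0,0,-31,-2,-4.8,0,0.3]
    - [0,0,-31,-2,-4.8,0,0.3]
    - [0,0,-31,-2,-4.8,0,0.3]

```text
clock: 10.55
position: [0.4323, -0.0008, 0.102]
eef_rot: [-3.139, -0.001, 0.636]
wrist_force: [-0.5, 0.5, -0.3]
gripper_width: 0.649
```

apply_moves:
  increments:
    - [0,0,-0.4,-0.38,-0.66,-4,0.3]
    - [0,0,-0.4,-0.38,-0.66,-8.5,0.3]
    - [0,0,-0.4,-0.38,-0.66,-9.7,0.3]
    - [0,0,-0.4,-0.38,-0.66,-9.7,-1]
    - [0,0,-0.4,-0.38,-0.66,-9.7,-1]

```text
clock: 11.18
position: [0.4293, -0.0073, 0.0061]
eef_rot: [-3.14, -0.003, 0.63]
wrist_force: [0.1, -0.2, -0.8]
gripper_width: 0.39
```

apply_moves:
  increments:
    - [0,0,0,0,0,0,-1]
    - [0,0,0,0,0,0,-1]
    - [0,0,0,0,0,4,-1]
    - [0,0,0,0,0,9,-1]
    - [0,0,0,0,0,9,-1]

```text
clock: 11.8
position: [0.4318, -0.0074, 0.0993]
eef_rot: [3.139, -0.008, 0.63]
wrist_force: [0.1, 0.0, -0.7]
gripper_width: 0.384
```

apply_moves:
  increments:
    - [0,0,10,2.6,4.2,0,-1]
    - [0,0,20,5.2,8.4,0,-1]
    - [0,0,30,7.8,12.7,0,-1]
    - [0,0,40,10.4,17,0,-1]
    - [0,0,50,12.9,21.2,0,-1]

```text
clock: 12.42
position: [0.5609, 0.2059, 0.0981]
eef_rot: [3.14, -0.008, 1.509]
wrist_force: [-0.4, -0.7, -0.6]
gripper_width: 0.389
```

apply_moves:
  increments:
    - [0,0,10,0,0,-1,-1]
    - [0,0,20,0,0,-2,-1]
    - [0,0,21.4,0,0,-3,-1]
    - [0,0,21.4,0,0,-3,-1]
    - [0,0,21.4,0,0,-3,-1]

```text
clock: 13.05
position: [0.5609, 0.2058, 0.0681]
eef_rot: [3.14, -0.008, 1.88]
wrist_force: [0.2, 0.7, 0.4]
gripper_width: 0.389
```

apply_moves:
  increments:
    - [-0.4,-0.1,-0.2,0,-0.15,-2.5,-1]
    - [-0.4,-0.1,-0.2,0,-0.15,-4.4,-1]
    - [-0.4,-0.1,-0.2,0,-0.15,-4.6,-1]
    - [-0.4,-0.1,-0.2,0,-0.15,-4.68,-1]
    - [-0.4,-0.1,-0.2,0,-0.15,-4.68,-1]

```text
clock: 13.68
position: [0.5614, 0.2045, 0.0219]
eef_rot: [3.139, -0.001, 1.876]
wrist_force: [-0.2, 0.8, -0.6]
gripper_width: 0.389
```

apply_moves:
  increments:
    - [0,0,0,0,0,-0.06,-1]
    - [0,0,0,0,0,-0.06,0.05]
    - [0,0,0,0,0,-0.06,0.15]
    - [0,0,0,0,0,-0.06,0.15]
    - [0,0,0,0,0,3,0.15]

```text
clock: 14.3
position: [0.5597, 0.2038, 0.0503]
eef_rot: [-3.139, -0.001, 1.876]
wrist_force: [-0.1, 0.3, 0.3]
gripper_width: 0.571
```

apply_moves:
  increments:
    - [0,0,-10,0,0,6,0]
    - [0,0,-20,-1.5,-6,8,0]
    - [0,0,-30,-3,-12,8,0]
    - [0,0,-40,-4.5,-18,8,0]
    - [0,0,-50,-6,-24,8,0]

```text
clock: 14.92
position: [0.4993, -0.0374, 0.1306]
eef_rot: [-3.14, -0.001, 0.998]
wrist_force: [0.9, -0.1, 0.6]
gripper_width: 0.502
```

apply_moves:
  increments:
    - [0,0,-10,-1.4,-6,0,0]
    - [0,0,-20,-2.8,-12,0,0]
    - [0,0,-30,-4.2,-18,0,0]
    - [0,0,-40,-5.6,-24,0,0]
    - [0,0,-50,-7,-30,0,0]

```text
clock: 15.55
position: [0.4286, -0.3395, 0.1308]
eef_rot: [-3.14, -0.001, 0.12]
wrist_force: [0.5, 0.3, 0.8]
gripper_width: 0.501
```

apply_moves:
  increments:
    - [0,0,-10,0,-2,0,0]
    - [0,0,-20,0,-4,0,0]
    - [0,0,-30,0,-5,0,0]
    - [0,0,-40,0,-5,0,0]
    - [0,0,-50,0,-5,0,0]

```text
clock: 16.18
position: [0.4284, -0.3896, 0.1308]
eef_rot: [-3.14, -0.001, -0.759]
wrist_force: [0.2, -0.9, 0.0]
gripper_width: 0.502
```

apply_moves:
  increments:
    - [0,0,-10,-0.08,-0.69,-2,0]
    - [0,0,-19.2,-0.08,-0.69,-4,0]
    - [0,0,-19.2,-0.08,-0.69,-7,0]
    - [0,0,-19.2,-0.08,-0.69,-7,0]
    - [0,0,-19.2,-0.08,-0.69,-7,0]

```text
clock: 16.8
position: [0.428, -0.3968, 0.0615]
eef_rot: [-3.14, -0.002, -1.094]
wrist_force: [-0.4, 0.5, -0.5]
gripper_width: 0.502
```

Run:
```python
from h import *
im=np.mean([env.read_camera('top')['color'].astype(float) for _ in range(4)],0)
cv2.imwrite('pics/avg2.png',np.clip(im*1.8,0,255).astype(np.uint8)[...,::-1]); crop('avg2',135,115,235,210,'c2a',6)
shot('side','side2'); crop('side2',210,130,320,190,'c2b',6)
a=cv2.imread('pics/c2a.png');b=cv2.imread('pics/side2.png')[135:190,215:310]; b=np.clip(cv2.resize(b,(600,347),interpolation=cv2.INTER_CUBIC)*1.3,0,255).astype(np.uint8)
cv2.imwrite('pics/c2.png',a)
crop('avg2',340,140,420,220,'c2r',4)
print(env.get_obs()['position'],env.get_obs()['eef_rot'])
```

```text
[ 0.4280871  -0.39690744  0.06173226] [-3.13987990e+00 -2.72023067e-03 -1.09406405e+00]
```

View pics/c2.png

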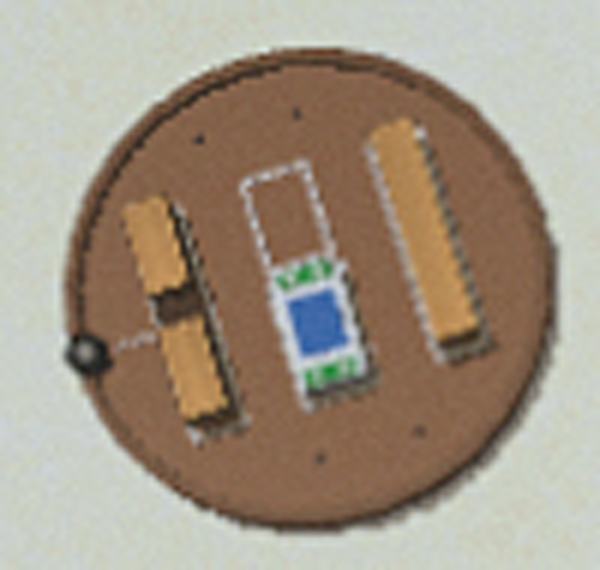

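The slotted batten (175,310), driver (318,322) and plain batten (425,230) all sit on their outlines. I'll check that numerically.

```bash
cat > chk.py <<'E'
from h import *
c=load('top0')
t=np.radians(107.55);C=np.array([586.3,212.4]);R=np.array([[np.cos(t),-np.sin(t)],[np.sin(t),np.cos(t)]])
def loc(p,z,s,off): 
    w=p2w(c,(np.array(p,float)+.5)/s-.5+off,z)[:,:2]*1000; return (w-C)@R
def rep(n,q,want):
    e=q[2]+q[3]-q[0]-q[1]; print(n,'err',(q.mean(0)-want).round(1),'yaw',np.degrees(np.arctan2(-e[0],e[1])).round(1))
if __name__=='__main__':
    o=[135,115]
    rep('slot',loc([(122,203),(165,193),(228,410),(193,422)],.045,6,o),[62,0])
    rep('plain',loc([(370,132),(415,118),(480,330),(437,345)],.045,6,o),[-62,0])
    q=loc([(306,275),(331,372)],.037,6,o); print('drv green',q.mean(0)-[0,27],np.degrees(np.arctan2(*(q[1]-q[0]))))
    print(loc([(318,322)],.037,6,o)-[0,27])
    print('outl recv',loc([(243,183),(305,163)],.015,6,o))
    im=cv2.imread('pics/avg2.png').astype(int);b,g,r=[im[...,i] for i in range(3)]
    for n,m,z,w in(('slot',(r-b>70)&(r>175),.045,[62,0]),('plain',(r-b>70)&(r>175),.045,[-62,0]),('blue',(b-r>50)&(b-g>30),.037,[0,27])):
        p=np.argwhere(m)[:,::-1]; l=(p2w(c,p,z)[:,:2]*1000-C)@R; k=np.abs(l-w)<[20,65]; l=l[k.all(1)]
        (x,y),s,a=cv2.minAreaRect(l.astype(np.float32)); print(n,(l.mean(0)-w).round(1),np.round([x-w[0],y-w[1]],1),np.round(s,1),round(a,1))
E
python3 chk.py
```

```text
slot err [-1.5 -1.4] yaw 0.3
plain err [-1.1  1.8] yaw -0.7
drv green [-0.76646687 -0.37628022] 2.9071051616970545
[[-0.75750234 -1.05456396]]
outl recv [[ 15.75631069 -59.43378792]
 [-16.23870386 -59.17436974]]
slot [0.6 0.3] [ 0.1 -2.6] [105.5  20.1] 89.6
plain [-1.1  9.4] [ 0.1 -0.8] [ 18.  105.6] 0.3
blue [-0.5 -1. ] [-0.3 -0.8] [28.8 22.9] 86.6
```

apply_moves:
  increments:
    - [0,0,0,-0.05,0,-3,0]
    - [0,0,0,-0.05,0,-5.5,0]
    - [0,0,0,-0.05,0,-5.8,0]
    - [0,0,0,-0.05,0,-5.8,-1]
    - [0,0,0,-0.05,0,-5.8,-1]

```text
clock: 17.68
position: [0.4282, -0.3975, 0.0049]
eef_rot: [-3.139, -0.005, -1.094]
wrist_force: [-0.3, -0.6, -0.8]
gripper_width: 0.316
```

apply_moves:
  increments:
    - [0,0,0,0,0,0,-1]
    - [0,0,0,0,0,0,-1]
    - [0,0,0,0,0,4,-1]
    - [0,0,0,0,0,9,-1]
    - [0,0,0,0,0,11,-1]

```text
clock: 18.3
position: [0.4293, -0.3986, 0.118]
eef_rot: [-3.138, -0.009, -1.094]
wrist_force: [0.1, 0.5, -1.2]
gripper_width: 0.315
```

apply_moves:
  increments:
    - [0,0,-2,1.9,6,0,-1]
    - [0,0,-4,3.8,12,0,-1]
    - [0,0,-6,5.7,18,0,-1]
    - [0,0,-8,7.6,24,0,-1]
    - [0,0,-9.8,9.5,30,0,-1]

```text
clock: 18.92
position: [0.5243, -0.0983, 0.1183]
eef_rot: [-3.137, -0.009, -1.266]
wrist_force: [0.7, 0.4, -0.8]
gripper_width: 0.313
```

apply_moves:
  increments:
    - [0,0,0,1.8,6,0,-1]
    - [0,0,0,3.6,12,0,-1]
    - [0,0,0,5.4,18,0,-1]
    - [0,0,0,7.2,24,0,-1]
    - [0,0,0,9,29.8,0,-1]

```text
clock: 19.55
position: [0.6143, 0.2011, 0.1185]
eef_rot: [-3.137, -0.009, -1.266]
wrist_force: [1.2, 0.3, -1.0]
gripper_width: 0.315
```

apply_moves:
  increments:
    - [0,0,0,0.5,2.3,0,-1]
    - [0,0,0,0.5,2.3,-2,-1]
    - [0,0,0,0.5,2.3,-4,-1]
    - [0,0,0,0.5,2.3,-5,-1]
    - [0,0,0,0.5,2.3,-5,-1]

```text
clock: 20.18
position: [0.6184, 0.2225, 0.067]
eef_rot: [-3.14, -0.009, -1.268]
wrist_force: [0.1, -0.7, -0.3]
gripper_width: 0.311
```

apply_moves:
  increments:
    - [0.5,0.15,0.1,0.13,0.03,-2.5,-1]
    - [0.5,0.15,0.1,0.13,0.03,-4.4,-1]
    - [0.5,0.15,0.1,0.13,0.03,-4.6,-1]
    - [0.5,0.15,0.1,0.13,0.03,-4.68,-1]
    - [0.5,0.15,0.1,0.13,0.03,-4.68,-1]

```text
clock: 20.8
position: [0.6203, 0.2231, 0.0211]
eef_rot: [-3.138, -0.0, -1.266]
wrist_force: [-0.3, 0.8, -0.2]
gripper_width: 0.313
```

apply_moves:
  increments:
    - [0,0,0,0,0,-0.06,-1]
    - [0,0,0,0,0,-0.06,-0.1]
    - [0,0,0,0,0,-0.06,0]
    - [0,0,0,0,0,-0.06,0]
    - [0,0,0,0,0,3,0]

```text
clock: 21.42
position: [0.6183, 0.2224, 0.0491]
eef_rot: [3.14, -0.0, -1.266]
wrist_force: [0.6, -0.4, 0.1]
gripper_width: 0.501
```

apply_moves:
  increments:
    - [0,0,0,0,0,5,0.2]
    - [0,0,10,-0.5,-6,6,0.7]
    - [0,0,20,-1,-12,6,0.7]
    - [0,0,30,-1.5,-18,6,0.7]
    - [0,0,40,-2,-24,6,0.7]

```text
clock: 22.05
position: [0.5981, -0.0194, 0.1093]
eef_rot: [3.14, -0.001, -0.562]
wrist_force: [1.1, 0.2, -0.7]
gripper_width: 0.85
```

apply_moves:
  increments:
    - [0,0,10,-0.5,-6,0,0.7]
    - [0,0,20,-1,-12,0,0.7]
    - [0,0,30,-1.5,-18,0,0.7]
    - [0,0,32.5,-1.5,-19.6,0,0.7]
    - [0,0,32.5,-1.5,-19.6,0,0.7]

```text
clock: 22.68
position: [0.5828, -0.2168, 0.1093]
eef_rot: [3.14, -0.001, 0.002]
wrist_force: [-0.9, 1.4, 0.1]
gripper_width: 0.851
```

Run:
```python
from h import *
im=np.mean([env.read_camera('top')['color'].astype(float) for _ in range(4)],0)
cv2.imwrite('pics/avg3.png',np.clip(im*1.8,0,255).astype(np.uint8)[...,::-1]); crop('avg3',135,115,235,210,'c3',6)
print(env.get_obs()['position'],np.degrees(env.get_obs()['eef_rot']))
```

```text
[ 0.58309142 -0.21404005  0.10925745] [ 1.79921523e+02 -2.08922412e-02  3.61679781e-01]
```

View pics/c3.png

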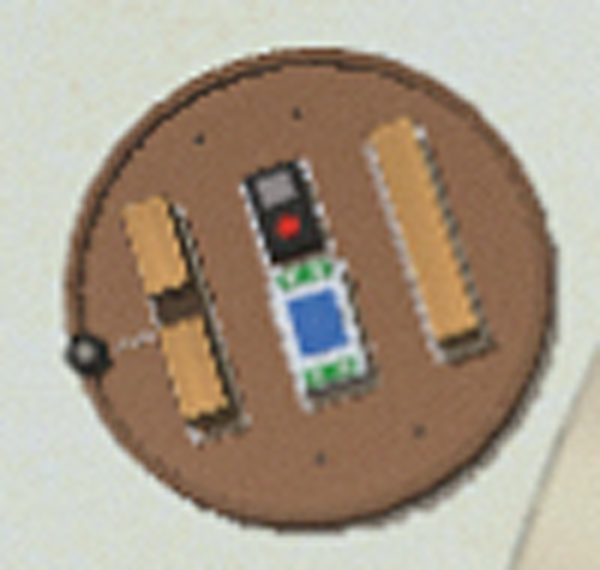

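All four parts sit inside their outlines: receiver (287,210), driver (318,322), battens (175,310) and (425,230). Next is the face.

apply_moves:
  increments:
    - [0,0,0,0.03,-0.1,-4,0.7]
    - [0,0,0,0.03,-0.1,-7,0.7]
    - [0,0,0,0.03,-0.1,-8.8,0.7]
    - [0,0,0,0.03,-0.1,-9.5,0.7]
    - [0,0,0,0.03,-0.1,-9.5,0.7]

```text
clock: 23.5
position: [0.5837, -0.2148, 0.0144]
eef_rot: [3.14, -0.001, 0.007]
wrist_force: [0.3, -0.8, 0.9]
gripper_width: 0.849
```

apply_moves:
  increments:
    - [0,0,0,0,0,-0.1,-1]
    - [0,0,0,0,0,-0.1,-1]
    - [0,0,0,0,0,-0.1,-1]
    - [0,0,0,0,0,-0.1,-1]
    - [0,0,0,0,0,0.3,-1]
  newtons: 60

```text
clock: 24.12
position: [0.5837, -0.2149, 0.018]
eef_rot: [3.14, -0.001, 0.007]
wrist_force: [-0.4, 0.1, -4.6]
gripper_width: 0.626
```

apply_moves:
  increments:
    - [0,0,0,0,0,1,-1]
    - [0,0,0,0,0,3,-1]
    - [0,0,0,0,0,6,-1]
    - [0,0,0,0,0,10,-1]
    - [0,0,0,0,0,12,-1]

```text
clock: 24.75
position: [0.5849, -0.2153, 0.1414]
eef_rot: [3.139, -0.005, 0.007]
wrist_force: [1.0, -0.3, -4.8]
gripper_width: 0.627
```

Run:
```python
from h import *
c=shot('side','s4'); a=cv2.imread('pics/s4.png')[100:300,200:440]; cv2.imwrite('pics/s4c.png',np.clip(cv2.resize(a,None,fx=3,fy=3)*1.3,0,255).astype(np.uint8))
print(env.get_obs())
```

```text
{'clock': 24.8, 'joints': array([-3.71279415e-01,  5.26145594e-01,  1.69511422e+00, -1.45514507e-03,
        9.12631474e-01, -3.76941239e-01]), 'qd': array([-4.75682640e-05,  4.10291442e-02,  6.03505569e-03, -1.51725817e-03,
       -7.15323921e-02,  3.35503674e-04]), 'effort': array([-8.25871644e-02, -5.22790790e+01, -2.14622873e+01, -2.33315933e-02,
        3.60419462e-02,  1.45441068e-04]), 'position': array([ 0.58573419, -0.21564902,  0.14304087]), 'eef_rot': array([ 3.13768136, -0.00673395,  0.00656062]), 'wrist_force': array([ 0.32590167, -1.05084472, -1.88486296]), 'moment': array([-0.01408744, -0.02828746, -0.00091325]), 'gripper_width': 0.6268123357817253}
```

View pics/s4c.png

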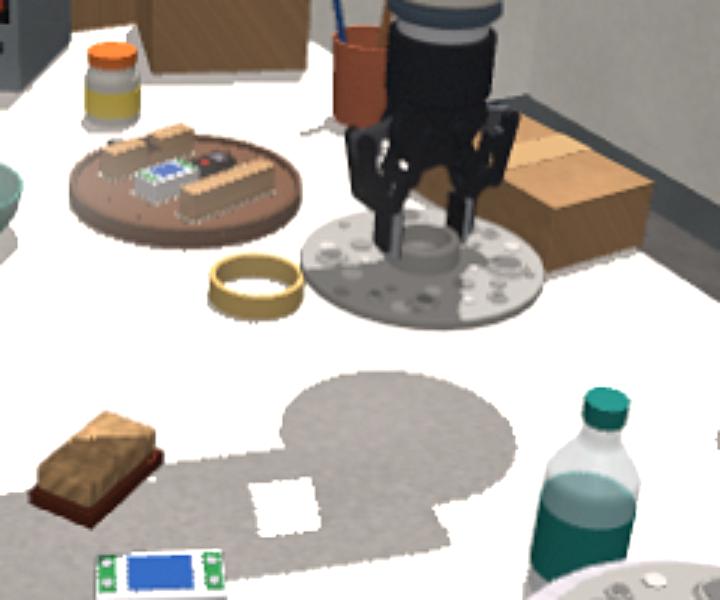

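The face is held level, with the battens and boxes undisturbed on the board. I'll carry it across now.

apply_moves:
  increments:
    - [0,0,0,0,3,0,-1]
    - [0,0,0,0,7.5,0,-1]
    - [0,0,0,0,12,0,-1]
    - [0,0,0,0,17,0,-1]
    - [0,0,0,0,22,0,-1]

```text
clock: 25.42
position: [0.585, 0.0058, 0.1424]
eef_rot: [3.138, -0.006, 0.006]
wrist_force: [1.3, -0.9, -4.3]
gripper_width: 0.626
```

apply_moves:
  increments:
    - [0,0,0,0.05,5,0,-1]
    - [0,0,0,0.05,10,0,-1]
    - [0,0,0,0.05,15,0,-1]
    - [0,0,0,0.05,18,0,-1]
    - [0,0,0,0.05,20,0,-1]

```text
clock: 26.05
position: [0.5848, 0.2071, 0.1416]
eef_rot: [3.137, -0.004, 0.008]
wrist_force: [-1.0, -1.2, -4.8]
gripper_width: 0.624
```

apply_moves:
  increments:
    - [0,0,0,0,0.5,-1,-1]
    - [0,0,0,0,0.5,-3,-1]
    - [0,0,0,0,0.5,-5,-1]
    - [0,0,0,0,0.5,-5,-1]
    - [0,0,0,0,0.5,-5,-1]

```text
clock: 26.68
position: [0.585, 0.2116, 0.0914]
eef_rot: [3.137, -0.004, 0.007]
wrist_force: [1.1, -0.3, -4.0]
gripper_width: 0.626
```

apply_moves:
  increments:
    - [0.2,0.2,0,0.13,0.08,-1,-1]
    - [0.2,0.2,0,0.13,0.08,-2,-1]
    - [0.2,0.2,0,0.13,0.08,-2.7,-1]
    - [0.2,0.2,0,0.13,0.08,-3.0,-1]
    - [0.2,0.2,0,0.13,0.08,-3.0,-1]

```text
clock: 27.3
position: [0.5862, 0.2124, 0.0612]
eef_rot: [3.141, -0.0, 0.007]
wrist_force: [-1.1, -0.1, -4.0]
gripper_width: 0.625
```

apply_moves:
  increments:
    - [0,0,0,0,0,-0.1,-1]
    - [0,0,0,0,0,-0.15,-1]
    - [0,0,0,0,0,-0.2,-1]
    - [0,0,0,0,0,-0.25,-1]
    - [0,0,0,0,0,-0.25,-1]

```text
clock: 27.92
position: [0.5866, 0.2125, 0.0604]
eef_rot: [3.141, -0.001, 0.007]
wrist_force: [-4.9, -1.2, 11.1]
gripper_width: 0.627
```

apply_moves:
  increments:
    - [0,0,0,0,0,0.05,-1]
    - [0,0,0,0,0,0.05,0.35]
    - [0,0,0,0,0,0.1,0.45]
    - [0,0,0,0,0,0.1,0.5]
    - [0,0,0,0,0,0.1,0.5]

```text
clock: 28.55
position: [0.5867, 0.2126, 0.0614]
eef_rot: [3.141, -0.001, 0.007]
wrist_force: [0.7, -0.6, 0.3]
gripper_width: 0.752
```

apply_moves:
  increments:
    - [0,0,0,0,0,1,0.5]
    - [0,0,0,0,0,3,0.5]
    - [0,0,0,0,0,6,0.5]
    - [0,0,0,0,-5,10,0.5]
    - [0,0,0,0,-10,12,0.5]

```text
clock: 29.18
position: [0.5879, 0.1123, 0.1852]
eef_rot: [-3.142, -0.006, 0.009]
wrist_force: [1.5, -0.4, -0.3]
gripper_width: 0.751
```

apply_moves:
  increments:
    - [0,0,0,-1,-6,2,0.5]
    - [0,0,0,-2,-12,2,0.5]
    - [0,0,0,-3,-18,2,0.5]
    - [0,0,0,-4,-24,2,0.5]
    - [0,0,0,-4,-26,2,0.5]

```text
clock: 29.8
position: [0.5474, -0.1507, 0.2069]
eef_rot: [3.141, -0.008, 0.005]
wrist_force: [1.1, 0.4, 0.1]
gripper_width: 0.753
```

Run:
```python
from h import *
im=np.mean([env.read_camera('top')['color'].astype(float) for _ in range(4)],0)
cv2.imwrite('pics/avg5.png',np.clip(im*1.5,0,255).astype(np.uint8)[...,::-1]); crop('avg5',135,115,235,210,'c5',6)
c=shot('side','s5'); a=cv2.imread('pics/s5.png')[110:230,150:350]; cv2.imwrite('pics/s5c.png',np.clip(cv2.resize(a,None,fx=4,fy=4)*1.2,0,255).astype(np.uint8))
print(env.get_obs()['position'],env.get_obs()['clock'])
```

```text
[ 0.54820714 -0.14660388  0.20564538] 30.05
```

View pics/c5.png

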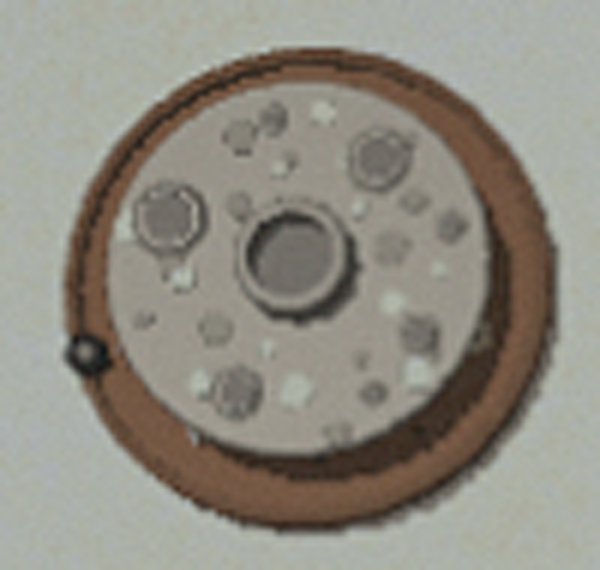

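View pics/s5c.png

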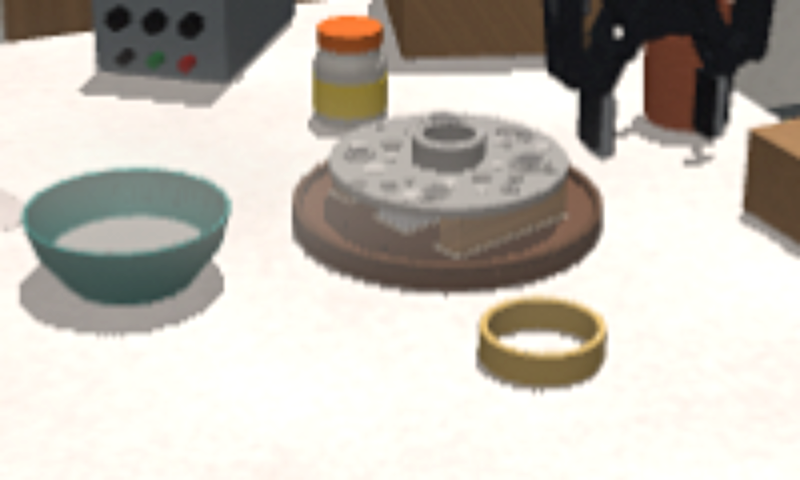

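The face rests level on both battens, its disc spanning x 106–490 and y 80–458 in the crop. The tape, glue jar and grommet look untouched. I'll check the centring, then hand in.

Run:
```python
from chk import *
q=loc([(106,270),(490,265),(298,80),(300,458)],.055,6,[135,115]); w=q@R.T
print('face centre - board (world mm)',((w[0]+w[1])[1]/2).round(1),((w[2]+w[3])[0]/2).round(1),w.round(0).tolist())
# bystanders: image difference outside the robot
a=cv2.imread('pics/avg.png')/1.8; b=cv2.imread('pics/avg5.png')/1.5
for n,(x0,y0,x1,y1) in dict(tape=(245,153,280,188),glue=(92,143,125,175),water=(396,140,432,174),sander=(315,228,355,270)).items():
    print(n,np.abs(a-b)[y0:y1,x0:x1].mean().round(1))
```

```text
face centre - board (world mm) -1.2 -1.4 [[-1.0, 90.0], [-3.0, -93.0], [91.0, -0.0], [-94.0, -4.0]]
tape 5.7
glue 4.8
water 4.5
sander 28.7
```

The face is centred within about 2 mm. The sander region changed, most likely because of the arm or its shadow, so I'll look.

```bash
python3 -c "
import cv2;a=cv2.imread('pics/avg5.png');cv2.imwrite('pics/t5.png',cv2.resize(a,(800,600)))"
```

```text
(no output)
```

View pics/t5.png

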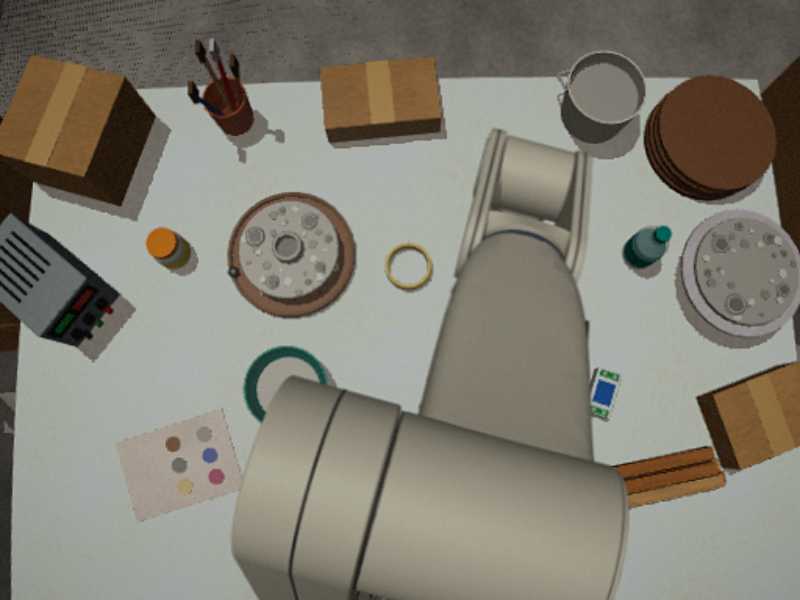

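The arm covers the sander at about (523,390) in this view. It sat unmoved in the mid-carry side view, and nothing has been near it since. Handing in.

```bash
python3 -c "
from workcell import env
print(env.close_job())"
```

```text
the job is handed in; nothing more can be done
None
```

The lamp is dry-fitted and the job was handed in after about 30 s of the 131 s allowed. I placed the plain batten, slotted batten, smaller LED driver and receiver on their outlines, then set the moon face crater side up on the battens. The gripper was open and clear at hand-in.

**Parts:** before the face went on, a close-up showed all four inside their outlines. The driver and both battens measured within about 2 mm; the receiver was checked by eye only. The driver's label read about 3° of tilt, which I took as noise because the label covers few pixels and the jaws hold the box square.

**Face:** the last pictures show it level on both battens, and the top picture puts its centre about 2 mm from the board's.

**Bystanders:** the tape, glue jar and water bottle match the first picture. The same check failed for the sanding block because the arm covered it. I last saw it, apparently in place, in the side view while carrying the face; the gripper did not go near it after that.

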